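Back off the slicing guide's wing nut and close the gauge

ROBOT

A 6-joint arm with a two-finger parallel gripper is mounted at the origin on a cart in front of the work surface, level with it; the furniture and walls round the work are solid. World frame = base frame: x ahead of the robot, y to its left, z up, the work surface at z = 0. Lengths are in m, angles in rad, forces in N, time in s.
With the tool pointing down it reaches from about 0.375 to 0.9 m from the base axis. Payload 3.1 kg.
Tool frame: the origin (TCP) lies between the finger pads; the fingertips stand 19 mm ahead of it and the grasp point (between the pads) is the TCP; z points along the fingers, y is the line along which they close (so a half turn about z gives the same grasp; the last joint's range is limited). The gripper opens to 87 mm and grips with 3 to 60 N. Pads are 19 mm wide; open, the fingers measure 117 mm over their backs; the gripper's body (75 mm by 190 mm) begins 51 mm behind the grasp point.
Start: joints at [1.06, 0.527, 1.433, -0, 1.181, -0.178], TCP at [0.204, 0.591, 0.242] pointing down, gripper open.
Joint ranges: [-3.08, 3.08], [-0.75, 2.2], [0.22, 2.44], [-1.43, 4.57], [0, 2.65], [-2.85, 2.85]. Speed limits (rad/s): [2.79, 2.79, 3.14, 3.14, 3.14, 3.14].

INTERFACE

Orientations are given as a unit quaternion [x, y, z, w].
In Python, from rig import robot, camera, camera_info, hand_in gives the robot as it stands.
- The arm moves only by the shell command python3 -m handwheel 'ROWS' [FORCE]. ROWS is a JSON object of lists of equal length, an entry for each row: "hand": the opening, from 0 (shut) to 1 (fully open); "translation": the shift along the world's x, y, z in mm, a list of three; "turn": the turn, a rotation vector about the world's x, y, z in rad, a list of three. In form: {"hand": [hand, ...], "translation": [[tx, ty, tz], ...], "turn": [[ax, ay, az], ...]}. A call has 1 to 12 rows; each row is the pose to reach, as a shift and turn from the pose commanded when the call began; what a row does not reach only later rows make up. A row lasts 1/12 s, in which the tool goes at most 41.7 mm and 7.16 degrees, less where a joint would pass 70% of its speed; a pose out of reach is approached as far as the arm can. A call with a gripper value outside its range is refused whole. The fingers move at their own pace and stop on an object; FORCE is the grip in N (left out, the last holds). Time passes only in rows, so rows that repeat a pose let the fingers close. It gives the time, the measured TCP pose, the force, the opening and the grip force at its end, in the units of the state.
- robot.get_obs(): the state, without advancing time (a new reading comes with each control period).
- camera(name): name is "side" or "top" or "wrist"; returns (picture, depth): 420x560x3 uint8, red, green, blue; 420x560 float32, m along the optical axis (not along the pixel's ray), 0 where there is no reading.
- camera_info(name): a dict with "vertical_fov" (degrees; the focal length in pixels is half the picture's height over the tangent of half this angle, whatever the lens; pixels are square), "cx", "cy" (the principal point, pixels), "world_from_camera" (4x4, takes a point from camera to world coordinates). Camera axes: x right, y down, z forward; pixel columns grow to the right and rows downward; lengths in m; the calibration is good to about 2 mm. A picture is of the moment at which its call begins: read the wrist's pose just before it. camera_info takes no time and is no camera call; for the wrist camera it gives the pose at the moment of the call.
- hand_in(): hands the job in; it is judged then, once.
The state is a dict: "time": time; "q": joint angles; "joint_velocities": joint speeds; "joint_torque": joint torques, N m; "position": TCP position; "tool_rot": TCP orientation; "ft_force": force on the tool from outside, world axes, zero at the start; "moment": the same for the moment, N m; "grip_width": finger opening in m; "grip_force": force on a finger pad.
Only numpy, scipy, OpenCV 4.12 (cv2) and the standard library are available. Lean on these libraries where they do the work, as an engineer would, in place of code of your own. Each camera call takes 0.05 s, during which the arm holds its last target. There are 200 camera calls.

TASK

On the bread slicing guide, unscrew the wing nut (counter-clockwise seen from above) with fingertip strokes against its wings until there is a clear gap of at least 8 mm under it; only then push the upright stop plate along fully home, up against the knife gate. Push from outside with the fingertips, best with the fingers closed, and never take the nut or the plate between the fingers. Leave the salt shaker, corked bottle and bowl where they stand.

Things in the scene. Friction and masses are not known exactly. Their poses are not given: they have to be found in the camera images.
- slicing_guide: Wooden bread slicing guide, fixed to the worktop, board 150 (x) by 320 (y) mm, its top 24 mm high. Origin: board centre at worktop height; x points to the back fence, y along the fence away from the knife gate. A steel stud, 10 mm thick, top 73 mm high, stands at x 0, y +75 mm and carries the wing nut. All is under 88 mm high.
- fence_mid (a point): Middle of the top edge of the back fence's near face, 80 mm above the worktop, 44 mm behind the stud's line; axes as the guide's. The fence runs nearly the whole length of the guide, so a finger cannot pass between nut and fence.
- gate_mid (a point): Knife gate: half-way between its two posts (each 22 mm by 10 mm, 82 mm high, 15 mm apart along y) at the front edge of the guide, at their top. The stop plate comes home against the post on the nut's side.
- nut_centre (a point): Centre of the steel wing nut: on its axis, half-way up the wings. x axis along the two wings; z up. Wings 56 mm tip to tip, 5 mm thick, reaching 9 to 10 mm below and above this point. Hub up to 11 mm radius, washer under it 12.5 mm radius; its foot is 14 mm below this point. It rises as it is unscrewed, turns easily (about 1 N at a wing) and stays where it is left.
- wing_nut (a joint): Angle of the wing nut, rad: 0 screwed down on the bar, growing as it is unscrewed (counter-clockwise from above), 5 mm of gap a full turn (10.05 rad = 8 mm); stops at 18.8 rad. Starts at 0.3 to 2.6 rad. At 0 the wings lie along the guide's x. The flat steel bar under the nut is 37 mm wide, its top 30 mm above the worktop.
- stop_face (a point): On the face of the wooden stop plate that looks to the nut, 64 mm above the worktop, over the middle of the bar; axes as the guide's. Plate 105 mm wide (x from -68 to +37 mm), 10 mm thick (from this face towards -y), top 21 mm above this point. Up to 48 mm above the worktop a 36 mm wide bracket stands 3 mm out of the face.
- stop_bar (a joint): Travel of the stop plate and its bar towards the knife gate (guide's -y), m: 0 farthest, 0.050 fully home (hard stop). Starts at 0 to 0.012. It slides stiffly, taking about 3 N, and stays where it is left.
- salt_shaker: Salt shaker, glass with a grey cap, 44 mm diameter, 90 mm high, loose, left of the guide. Origin: centre of its underside.
- sprig_jar: Small glass bottle with a cork and a sprig, 44 by 47 mm, 95 mm high, loose, behind the fence. Origin: centre of its underside.
- pinch_bowl: Small white bowl, 105 mm diameter, 51 mm high, loose, right of the guide. Origin: centre of its underside.
There are look-alikes about, which are no part of the job. What is shaped like the sprig_jar but orange or purple is not meant.

How it is judged:
On the way, in this order (a step that is already met when the one before it is completed fails the run):
1. the wing nut is unscrewed to a gap of at least 7 mm (8.8 rad) (value of joint wing_nut above 8.8 rad), for 0.1 s.
2. the stop plate is pushed home against the gate (value of joint stop_bar above 0.045 m), for 0.1 s.
At the end, for the whole second after the job is handed in: Wing nut turned to more than 8.8 rad (over 7 mm of gap), stop plate more than 45 mm along its 50 mm travel, both at rest; salt shaker, corked bottle and bowl upright within 20 mm of where they stood (value of joint wing_nut above 8.8 rad and value of joint stop_bar above 0.045 m and velocity of joint wing_nut between -0.2 and 0.2 rad/s and velocity of joint stop_bar between -0.01 and 0.01 m/s and distance of each of salt_shaker, sprig_jar, pinch_bowl from where it was at the start of the episode below 0.02 m and angle between each of salt_shaker, sprig_jar, pinch_bowl's own z axis and vertical below 0.2 rad); the robot touches nothing.
It fails at once if the stop plate is shifted more than 8 mm before the nut is loosened (8.6 rad) (value of joint wing_nut below 8.6 rad and distance of stop_face from where it was at the start of the episode above 0.008 m).
It fails at once if the wing nut is taken between the fingers (grasp point in the plane of the wings, at their height, while touching) (contact force between the fingers and slicing_guide above 0.3 N and x of the grasp point in the frame of nut_centre between -0.03 and 0.03 m and y of the grasp point in the frame of nut_centre between -0.004 and 0.004 m and z of the grasp point in the frame of nut_centre between -0.03 and 0.023 m).
It fails at once if the stop plate is taken between the fingers (grasp point within its thickness, near its height, while touching) (contact force between the fingers and slicing_guide above 0.3 N and x of the grasp point in the frame of stop_face between -0.07 and 0.04 m and y of the grasp point in the frame of stop_face between -0.009 and -0.001 m and z of the grasp point in the frame of stop_face between -0.05 and 0.035 m).
It fails at once if the salt shaker, corked bottle or bowl is displaced over 20 mm, lifted or tipped (distance of any of salt_shaker, sprig_jar, pinch_bowl from where it was at the start of the episode above 0.02 m or angle between any of salt_shaker, sprig_jar, pinch_bowl's own z axis and vertical above 0.3 rad).
It also fails if it takes over 72 s, if anything falls off the work surface, if the arm or the gripper's body presses on something with over 40 N, if the wrist force passes 120 N, or if a joint passes its speed limit or range.

## Working session

There is one attempt and no reset: what is moved stays moved. The work goes in short steps, Python scripts to look and compute and a shell command to move; the robot and the scene stay as the last step left them, time stands still between calls to the robot, and variables do not carry over. Pictures are saved under pics/ and viewed, at most 10 in all, crops included, and the job is handed in when it is done.

```bash
ls; mkdir -p pics; python3 - <<'E'
from rig import robot,camera,camera_info
import cv2,numpy as np
print(robot.get_obs())
for n in ("top","side"):
    p,d=camera(n); cv2.imwrite(f"pics/{n}0.png",cv2.cvtColor(p,cv2.COLOR_RGB2BGR)); np.savez(f"pics/{n}0.npz",p=p,d=d)
    i=camera_info(n); print(n,i["vertical_fov"],i["cx"],i["cy"],np.round(i["world_from_camera"],3).tolist())
E
```

```text
pics
{'time': 0.0, 'q': array([ 1.05950994e+00,  5.28426324e-01,  1.43393361e+00,  1.21928720e-05,
        1.18136612e+00, -1.78470129e-01]), 'joint_velocities': array([ 1.22095065e-03,  5.90041527e-04,  1.35271977e-03,  4.79531778e-04,
       -1.14698669e-05,  7.28816102e-04]), 'joint_torque': array([ 2.97945935e-04, -4.40044999e+01, -1.76592654e+01,  6.33595395e-02,
        5.83978929e-02, -1.59569554e-04]), 'position': array([0.20379489, 0.59010066, 0.2405861 ]), 'tool_rot': array([ 1.65643367e-01,  9.86185143e-01, -1.00198377e-03, -3.65937945e-04]), 'ft_force': array([-0.49106184, -0.61494304, -0.52355134]), 'moment': array([ 0.00729118, -0.02152045,  0.00462823]), 'grip_force': 0.0, 'grip_width': 0.08667801274360089}
top 49.29974829207745 285.1248292982285 210.86217830531734 [[0.005, -0.993, 0.12, 0.374], [-1.0, -0.004, 0.007, 0.028], [-0.007, -0.12, -0.993, 1.169], [0.0, 0.0, 0.0, 1.0]]
side 48.41547256795725 281.8836431712506 202.3864387466613 [[0.837, -0.244, 0.49, -0.041], [-0.548, -0.387, 0.742, -0.792], [0.008, -0.889, -0.458, 0.617], [0.0, 0.0, 0.0, 1.0]]
```

View pics/top0.png

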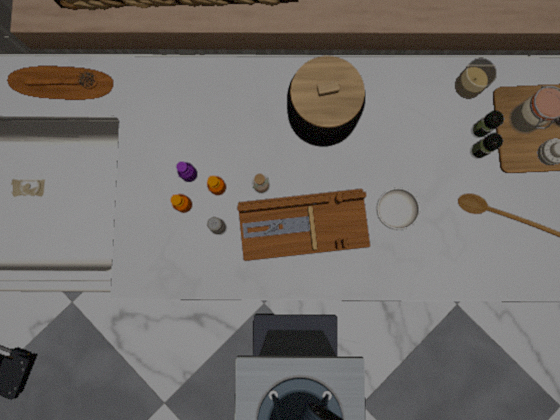

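View pics/side0.png

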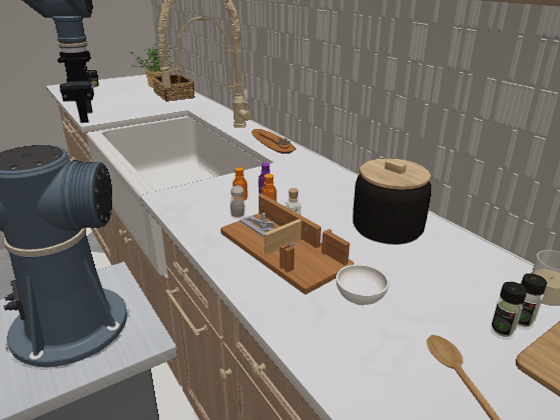

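The top view shows the guide at about x 240–370, y 190–260 px. The steel bar and nut are at (275,228), the stop plate at (313,228), and the gate posts at (343,244). The shaker is at (216,225), the corked bottle at (261,183) and the bowl at (397,209). In the side view the nut is at about (264,220), between the plate and the far end.

```bash
cat >h.py <<'E'
import numpy as np,cv2
from rig import robot,camera,camera_info
def cloud(d,i):
    h,w=d.shape; f=h/2/np.tan(np.radians(i["vertical_fov"])/2)
    v,u=np.mgrid[:h,:w]; P=np.stack([(u-i["cx"])/f*d,(v-i["cy"])/f*d,d],-1)
    T=np.array(i["world_from_camera"]); return P@T[:3,:3].T+T[:3,3]
E
python3 - <<'E'
from h import *
z=np.load("pics/top0.npz"); C=cloud(z["d"],camera_info("top")); p=z["p"].astype(int)
box=np.zeros(C.shape[:2],bool); box[185:265,200:425]=1
m=(box&(p[...,0]-p[...,2]>35)&(C[...,2]>0.012)&(C[...,2]<0.04)).astype(np.uint8)
n,l,s,c=cv2.connectedComponentsWithStats(m); print(s,)
pts=C[m>0][:,:2].astype(np.float32); r=cv2.minAreaRect(pts*1000); print(r,np.median(C[m>0][:,2]))
for nm,(u,v) in dict(shaker=(216,225),jar=(261,183),bowl=(397,209),plate=(313,228),nut=(275,228),fence=(300,199),gp1=(338,244),gp2=(347,243)).items():
    q=C[v-3:v+4,u-3:u+4].reshape(-1,3); print(nm,np.round(C[v,u],3),np.round(q[q[:,2].argmax()],3))
im=cv2.resize(cv2.cvtColor(z["p"],cv2.COLOR_RGB2BGR)[180:270,195:375],None,fx=4,fy=4,interpolation=cv2.INTER_CUBIC)
cv2.imwrite("pics/topc.png",cv2.convertScaleAbs(im,alpha=1.7))
E
```

```text
[[     0      0    560    420 230080]
 [   212    186     14      9     29]
 [   339    189     24      5     56]
 [   238    192    132     69   4926]
 [   279    224      4      5     19]
 [   248    226     21      7     90]]
((497.1612854003906, 23.356857299804688), (190.1800079345703, 378.06793212890625), 6.3193464279174805) 0.02387926459697276
shaker [0.47  0.2   0.088] [0.475 0.202 0.093]
jar [0.57  0.094 0.096] [0.572 0.098 0.1  ]
bowl [ 0.52  -0.249  0.009] [0.374 0.028 1.169]
plate [ 0.464 -0.03   0.085] [ 0.462 -0.025  0.089]
nut [0.467 0.061 0.045] [0.469 0.065 0.079]
fence [0.534 0.001 0.082] [0.534 0.008 0.084]
gp1 [ 0.427 -0.09   0.082] [ 0.432 -0.092  0.085]
gp2 [ 0.43  -0.111  0.079] [0.374 0.028 1.169]
```

View pics/topc.png

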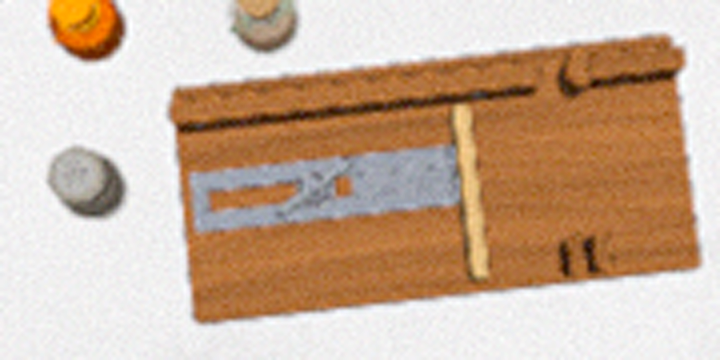

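The crop shows the wings running from crop pixel (285,215) to (350,160), which is about 124° in guide axes. The guide yaw is about +6°, the nut is near world (0.467, 0.065), and the plate is about 85 mm from it on the -y side. I'll move above the nut with the hand shut and the tool y along the guide y, then look with the wrist camera.

```bash
python3 -m handwheel '{"hand":[0,0,0,0,0,0,0,0,0,0,0,0],"translation":[[20,-40,20],[40,-80,20],[60,-120,20],[80,-160,20],[95,-200,20],[110,-240,20],[130,-280,20],[150,-320,20],[170,-360,20],[180,-400,20],[195,-440,20],[205,-470,20]],"turn":[[0,0,0.04],[0,0,0.08],[0,0,0.12],[0,0,0.16],[0,0,0.2],[0,0,0.24],[0,0,0.28],[0,0,0.32],[0,0,0.36],[0,0,0.4],[0,0,0.44],[0,0,0.44]]}' 10
python3 -m handwheel '{"hand":[0,0,0,0,0,0],"translation":[[0,0,0],[10,-30,0],[10,-55,0],[10,-55,0],[10,-55,0],[10,-55,0]],"turn":[[0,0,0],[0,0,0],[0,0,0],[0,0,0],[0,0,0],[0,0,0]]}'
python3 - <<'E'
from h import *
o=robot.get_obs(); i=camera_info("wrist"); p,d=camera("wrist")
np.savez("pics/w1.npz",p=p,d=d,T=i["world_from_camera"]); print(o["position"],o["tool_rot"],np.round(i["world_from_camera"],3).tolist(),i["vertical_fov"],i["cx"],i["cy"])
cv2.imwrite("pics/w1.png",cv2.convertScaleAbs(cv2.cvtColor(p,cv2.COLOR_RGB2BGR),alpha=1.5))
E
```

```text
time: 1.1
position: [0.4036, 0.1351, 0.2615]
tool_rot: [-0.054, 0.999, 0.0, -0.0]
ft_force: [1.8, 0.5, -0.1]
grip_width: 0.0153
grip_force: 0.0
time: 1.6
position: [0.413, 0.0827, 0.2614]
tool_rot: [-0.053, 0.999, 0.0, -0.0]
ft_force: [-0.5, -0.0, -0.6]
grip_width: 0.0001
grip_force: 0.0
[0.41300306 0.08266559 0.26136125] [-5.33983836e-02  9.98573137e-01  3.75118860e-04 -4.02178060e-04] [[-0.106, 0.946, 0.305, 0.328], [0.994, 0.101, 0.034, 0.074], [0.001, 0.307, -0.952, 0.405], [0.0, 0.0, 0.0, 1.0]] 63.78044681394774 276.5043738961302 211.7651911021364
```

View pics/w1.png

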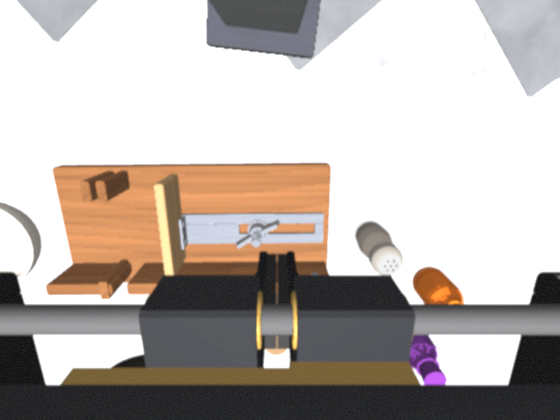

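The wrist view shows the nut at about (259,234), with wings from (237,246) to (280,222). The stop plate's top is at about (167,220), the gate posts at (103,185), and the shaker at (380,250).

```bash
cat >>h.py <<'E'
def ray(i,u,v,z):
    T=np.array(i["world_from_camera"]); f=210/np.tan(np.radians(i["vertical_fov"])/2)
    r=T[:3,:3]@np.array([(u-i["cx"])/f,(v-i["cy"])/f,1]); return T[:3,3]+r*(z-T[2,3])/r[2]
E
python3 - <<'E'
from h import *
z=np.load("pics/w1.npz"); i=dict(camera_info("wrist"),world_from_camera=z["T"]); C=cloud(z["d"],i); p=z["p"].astype(int)
v,u=np.mgrid[:420,:560]
grey=(abs(p[...,0]-p[...,2])<40)&(u>228)&(u<290)&(v>215)&(v<255)
m=grey&(C[...,2]>0.045)&(C[...,2]<0.062)
P=C[m]; print(m.sum(),P.mean(0),np.percentile(P[:,2],[5,50,95]))
r=cv2.minAreaRect((P[:,:2]*1000).astype(np.float32)); print("wing",r)
c,e,ev=(lambda X:(X.mean(0),*np.linalg.eigh(np.cov(X.T))))(P[:,:2]); print("axis deg",np.degrees(np.arctan2(ev[1,1],ev[0,1]))%180,e)
S=C[(u>228)&(u<290)&(v>215)&(v<255)&(C[...,2]>0.066)]; print("stud",len(S),S.mean(0) if len(S) else 0,S[:,2].max() if len(S) else 0)
b=(C[...,2]>0.020)&(C[...,2]<0.028)&(p[...,0]-p[...,2]>30)&(v<262)&(u<335)&(u>50)
E=[]
for vv in range(180,255,5):
    q=np.where(b[vv])[0]; E.append(C[vv,q[-1],:2]);
E=np.array(E); k=np.polyfit(E[:,0],E[:,1],1); print("board +y edge dir deg",np.degrees(np.arctan(k[0])),E[0],E[-1])
F=[]
for uu in range(80,325,10):
    q=np.where(b[150:200,uu])[0]; F.append(C[150+q[0],uu,:2])
F=np.array(F); k=np.polyfit(F[:,1],F[:,0],1); print("front edge yaw",-np.degrees(np.arctan(k[0])),F[0],F[-1])
t=(C[...,2]>0.078)&(C[...,2]<0.092)&(u>145)&(u<190)&(v<270)
Q=C[t]; print("plate top",t.sum(),cv2.minAreaRect((Q[:,:2]*1000).astype(np.float32)),np.median(Q[:,2]))
g=(C[...,2]>0.074)&(C[...,2]<0.09)&(u>75)&(u<135)&(v<210); print("gate",C[g].mean(0))
# second view (top cam)
z=np.load("pics/top0.npz"); it=camera_info("top"); Ct=cloud(z["d"],it)
v,u=np.mgrid[:420,:560]; pt=z["p"].astype(int)
m=(Ct[...,2]>0.045)&(Ct[...,2]<0.08)&(u>258)&(u<292)&(v>212)&(v<242); print("top nut",m.sum(),Ct[m].mean(0))
E
```

```text
314 [0.46908234 0.06798121 0.05102375] [0.04523773 0.05178116 0.05630889]
wing ((470.71875, 67.70875549316406), (15.904559135437012, 53.870277404785156), 22.911151885986328)
axis deg 125.70399504789528 [6.54691830e-06 2.30639837e-04]
stud 163 [0.43121868 0.07427724 0.16974707] 0.40477846553081237
board +y edge dir deg 6.456038050097401 [0.40566566 0.14379004] [0.49343467 0.15387932]
front edge yaw 6.578521757275485 [ 0.42057347 -0.14184286] [0.38888852 0.13120815]
plate top 978 ((461.4378662109375, -26.842010498046875), (94.87415313720703, 10.92510986328125), 6.638757705688477) 0.084563863853309
gate [ 0.42889625 -0.0952096   0.08030612]
top nut 67 [0.47148236 0.0644329  0.05589978]
```

```bash
python3 -m handwheel '{"hand":[0,0,0,0,0,0,0,0],"translation":[[35,6,-20],[69,13,-40],[69,13,-75],[69,13,-110],[69,13,-140],[69,13,-150],[69,13,-150],[69,13,-150]],"turn":[[0,0,0],[0,0,0],[0,0,0],[0,0,0],[0,0,0],[0,0,0],[0,0,0],[0,0,0]]}'
```

```text
time: 2.32
position: [0.482, 0.0962, 0.1111]
tool_rot: [-0.055, 0.999, 0.0, -0.001]
ft_force: [0.1, 0.8, -0.1]
grip_width: 0.0005
grip_force: 0.0
```

```bash
python3 -m handwheel '{"hand":[0,0,0,0],"translation":[[0,0,-20],[0,0,-40],[0,0,-48],[0,0,-48]],"turn":[[0,0,0],[0,0,0],[0,0,0],[0,0,0]]}' && python3 -m handwheel '{"hand":[0,0,0,0,0,0,0,0,0,0],"translation":[[-7,1,0],[-14,1,0],[-19,0,0],[-24,-1,0],[-28,-4,0],[-31.5,-7,0],[-34,-10,0],[-37,-13,0],[-38,-18,0],[-40,-23,0]],"turn":[[0,0,0],[0,0,0],[0,0,0],[0,0,0],[0,0,0],[0,0,0],[0,0,0],[0,0,0],[0,0,0],[0,0,0]]}'
python3 - <<'E'
from h import *
p,d=camera("wrist"); i=camera_info("wrist"); np.savez("pics/w2.npz",p=p,d=d,T=i["world_from_camera"])
cv2.imwrite("pics/w2.png",cv2.convertScaleAbs(cv2.cvtColor(p,cv2.COLOR_RGB2BGR),alpha=1.5))
p,d=camera("top"); 
cv2.imwrite("pics/t2.png",cv2.convertScaleAbs(cv2.resize(cv2.cvtColor(p,cv2.COLOR_RGB2BGR)[180:270,195:375],None,fx=4,fy=4),alpha=1.7))
E
```

```text
time: 2.65
position: [0.4823, 0.0955, 0.0633]
tool_rot: [-0.054, 0.999, 0.0, -0.0]
ft_force: [-0.2, -0.7, -0.2]
grip_width: 0.0006
grip_force: 0.0
time: 3.48
position: [0.4428, 0.0715, 0.0635]
tool_rot: [-0.054, 0.999, 0.0, 0.0]
ft_force: [0.3, 1.5, -0.4]
grip_width: 0.0004
grip_force: 0.8
```

View pics/w2.png

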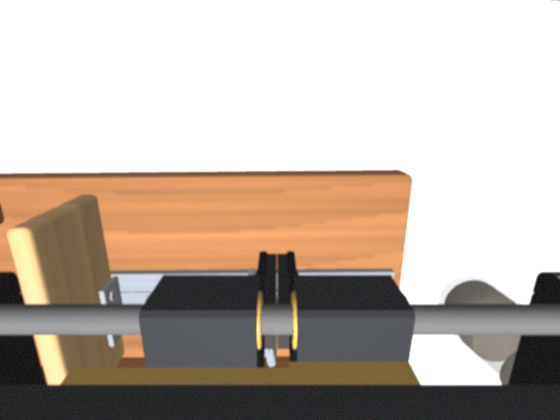

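The nut is hidden behind the fingers here, and the plate is undisturbed. The contact force is about 1.5 N, so I'll finish the stroke, lift and look.

```bash
python3 -m handwheel '{"hand":[0,0,0,0,0,0,0,0,0,0,0,0],"translation":[[0,-5,0],[0,-10,0],[1,-15,0],[2,-20,0],[6,-27.5,0],[10,-31,0],[14,-33.5,0],[22,-37,0],[27,-37,0],[32,-36.5,0],[40,-35,0],[47,-32,0]],"turn":[[0,0,0],[0,0,0],[0,0,0],[0,0,0],[0,0,0],[0,0,0],[0,0,0],[0,0,0],[0,0,0],[0,0,0],[0,0,0],[0,0,0]]}' &&  python3 -m handwheel '{"hand":[0,0,0,0,0,0,0,0,0],"translation":[[-1,-2,0],[-1,-2,20],[-1,-2,40],[-20,8,80],[-40,15,120],[-60,25,150],[-75,32,170],[-75,32,170],[-75,32,170]],"turn":[[0,0,0],[0,0,0],[0,0,0],[0,0,0],[0,0,0],[0,0,0],[0,0,0],[0,0,0],[0,0,0]]}'
cat >>h.py <<'E'
def look(tag):
    i=camera_info("wrist"); p,d=camera("wrist"); C=cloud(d,i); q=p.astype(int)
    im=cv2.convertScaleAbs(cv2.cvtColor(p,cv2.COLOR_RGB2BGR),alpha=1.5); cv2.imwrite(f"pics/{tag}.png",im)
    s=np.array([.471,.066]); R=np.array([[.9936,.1132],[-.1132,.9936]])
    G=(C[...,:2]-s)@R.T; r=np.hypot(G[...,0],G[...,1])
    m=(r<.031)&(C[...,2]>.043)&(C[...,2]<.068)&(abs(q[...,0]-q[...,2])<45)
    X=G[m&(r>.009)]; z=C[...,2][m&(r>.017)]
    c=X.mean(0); e,v=np.linalg.eigh(X.T@X); a=np.degrees(np.arctan2(v[1,1],v[0,1]))%180
    print("pos",robot.get_obs()["position"],"n",m.sum(),"centroid",c,"wing deg",a,"wing z pct",np.percentile(z,[5,50,90,98]))
    t=(C[...,2]>.078)&(C[...,2]<.092)&(abs(G[...,0])<.03)&(G[...,1]<-.06)&(G[...,1]>-.16)
    print("plate yg",G[t].mean(0) if t.any() else None)
E
python3 -c "
from h import *
look('w3')"
```

```text
time: 4.58
position: [0.491, 0.0399, 0.0636]
tool_rot: [-0.054, 0.999, -0.0, 0.001]
ft_force: [-0.5, 0.5, -0.0]
grip_width: 0.0005
grip_force: 0.4
time: 5.33
position: [0.415, 0.0724, 0.2349]
tool_rot: [-0.054, 0.999, -0.0, 0.002]
ft_force: [0.5, -0.5, 0.5]
grip_width: 0.0003
grip_force: 0.0
pos [0.4151357  0.07204914 0.23389734] n 423 centroid [-0.0027717   0.00328955] wing deg 140.04665212318494 wing z pct [0.0463053  0.0559462  0.05790411 0.0586461 ]
plate yg [-0.00587273 -0.08972326]
```

View pics/w3.png

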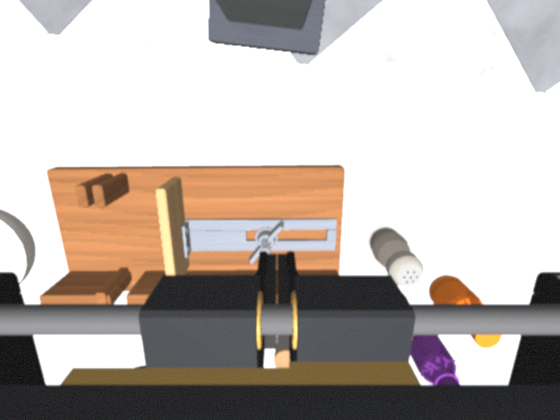

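The wings now run from (250,260) to (282,224), about 138° in guide axes, and their tops have risen about 3 mm. That puts the nut at about 5.6 rad. I'll make the second stroke the same way, 2 mm higher.

```bash
python3 -m handwheel '{"hand":[0,0,0,0,0,0,0,0,0,0],"translation":[[33,12,-20],[66,23,-40],[66.5,23,-75],[66.5,23,-105],[66.5,23,-120],[66.5,23,-140],[66.5,23,-160],[66.5,23,-169],[66.5,23,-169],[66.5,23,-169]],"turn":[[0,0,0],[0,0,0],[0,0,0],[0,0,0],[0,0,0],[0,0,0],[0,0,0],[0,0,0],[0,0,0],[0,0,0]]}' && python3 -m handwheel '{"hand":[0,0,0,0,0,0,0,0,0,0],"translation":[[-7,1,0],[-14,1,0],[-19,0,0],[-24,-1,0],[-28,-4,0],[-31.5,-7,0],[-34,-10,0],[-37,-13,0],[-38,-18,0],[-40,-23,0]],"turn":[[0,0,0],[0,0,0],[0,0,0],[0,0,0],[0,0,0],[0,0,0],[0,0,0],[0,0,0],[0,0,0],[0,0,0]]}'
```

```text
time: 6.22
position: [0.4808, 0.0947, 0.0634]
tool_rot: [-0.053, 0.999, 0.0, -0.001]
ft_force: [-0.3, -0.5, -0.4]
grip_width: 0.0003
grip_force: 0.0
time: 7.05
position: [0.4415, 0.0716, 0.0646]
tool_rot: [-0.054, 0.999, -0.0, 0.001]
ft_force: [0.7, 1.0, -0.7]
grip_width: 0.0003
grip_force: 0.8
```

```bash
python3 -m handwheel '{"hand":[0,0,0,0,0,0,0,0,0,0,0,0],"translation":[[0,-5,0],[0,-10,0],[1,-15,0],[2,-20,0],[6,-27.5,0],[10,-31,0],[14,-33.5,0],[22,-37,0],[27,-37,0],[32,-36.5,0],[40,-35,0],[47,-32,0]],"turn":[[0,0,0],[0,0,0],[0,0,0],[0,0,0],[0,0,0],[0,0,0],[0,0,0],[0,0,0],[0,0,0],[0,0,0],[0,0,0],[0,0,0]]}' &&  python3 -m handwheel '{"hand":[0,0,0,0,0,0,0,0,0],"translation":[[-1,-2,0],[-1,-2,20],[-1,-2,40],[-20,8,80],[-40,15,120],[-60,25,150],[-75,32,170],[-75,32,170],[-75,32,170]],"turn":[[0,0,0],[0,0,0],[0,0,0],[0,0,0],[0,0,0],[0,0,0],[0,0,0],[0,0,0],[0,0,0]]}'
python3 -c "
from h import *
look('w4')"
```

```text
time: 8.05
position: [0.4892, 0.04, 0.0646]
tool_rot: [-0.054, 0.999, -0.0, 0.001]
ft_force: [-0.5, -0.8, -0.1]
grip_width: 0.0005
grip_force: 0.4
time: 8.8
position: [0.4135, 0.0723, 0.2359]
tool_rot: [-0.054, 0.999, -0.0, 0.002]
ft_force: [-0.3, -0.3, -0.2]
grip_width: 0.0006
grip_force: 0.0
pos [0.41370217 0.072033   0.23493371] n 439 centroid [-0.00292282  0.00334256] wing deg 141.26859303583097 wing z pct [0.04840451 0.0583386  0.06090185 0.06160098]
plate yg [-0.00636323 -0.08970839]
```

The wings are at the same angle and about 2.7 mm higher, so the nut is at about 8.7 rad. I'll make the third stroke at z ≈ 0.068.

```bash
python3 -m handwheel '{"hand":[0,0,0,0,0,0,0,0,0,0],"translation":[[33,12,-20],[66,23,-40],[68,23,-75],[68,23,-105],[68,23,-120],[68,23,-140],[68,23,-160],[68,23,-167],[68,23,-167],[68,23,-167]],"turn":[[0,0,0],[0,0,0],[0,0,0],[0,0,0],[0,0,0],[0,0,0],[0,0,0],[0,0,0],[0,0,0],[0,0,0]]}' && python3 -m handwheel '{"hand":[0,0,0,0,0,0,0,0,0,0],"translation":[[-7,1,0],[-14,1,0],[-19,0,0],[-24,-1,0],[-28,-4,0],[-31.5,-7,0],[-34,-10,0],[-37,-13,0],[-38,-18,0],[-40,-23,0]],"turn":[[0,0,0],[0,0,0],[0,0,0],[0,0,0],[0,0,0],[0,0,0],[0,0,0],[0,0,0],[0,0,0],[0,0,0]]}'
```

```text
time: 9.68
position: [0.481, 0.0947, 0.0665]
tool_rot: [-0.053, 0.999, 0.0, -0.001]
ft_force: [1.0, 1.1, 0.0]
grip_width: 0.0005
grip_force: 0.0
time: 10.52
position: [0.4415, 0.0715, 0.0676]
tool_rot: [-0.054, 0.999, -0.0, 0.001]
ft_force: [1.6, 2.6, -0.6]
grip_width: 0.0007
grip_force: 0.8
```

```bash
python3 -m handwheel '{"hand":[0,0,0,0,0,0,0,0,0,0,0,0],"translation":[[0,-5,0],[0,-10,0],[1,-15,0],[2,-20,0],[6,-27.5,0],[10,-31,0],[14,-33.5,0],[22,-37,0],[27,-37,0],[32,-36.5,0],[40,-35,0],[47,-32,0]],"turn":[[0,0,0],[0,0,0],[0,0,0],[0,0,0],[0,0,0],[0,0,0],[0,0,0],[0,0,0],[0,0,0],[0,0,0],[0,0,0],[0,0,0]]}' &&  python3 -m handwheel '{"hand":[0,0,0,0,0,0,0,0,0],"translation":[[-1,-2,0],[-1,-2,20],[-1,-2,40],[-20,8,80],[-40,15,120],[-60,25,150],[-75,32,170],[-75,32,170],[-75,32,170]],"turn":[[0,0,0],[0,0,0],[0,0,0],[0,0,0],[0,0,0],[0,0,0],[0,0,0],[0,0,0],[0,0,0]]}'
python3 -c "
from h import *
look('w5')"
```

```text
time: 11.52
position: [0.4892, 0.0399, 0.0676]
tool_rot: [-0.054, 0.999, -0.0, 0.001]
ft_force: [0.1, -0.8, 0.0]
grip_width: 0.0007
grip_force: 0.4
time: 12.27
position: [0.4135, 0.0724, 0.239]
tool_rot: [-0.054, 0.999, -0.0, 0.003]
ft_force: [0.3, -1.0, -0.1]
grip_width: 0.0
grip_force: 0.0
pos [0.41368955 0.07203783 0.23791655] n 442 centroid [-0.00323549  0.00341953] wing deg 141.07068633404637 wing z pct [0.05182255 0.06082994 0.06339742 0.06385129]
plate yg [-0.00533534 -0.08975682]
```

The nut is at about 11.8 rad: wing tops are at 63.6 mm and the gap is about 9.4 mm. The plate face is still at guide y about -85 mm relative to the stud. Next I'll drop the closed fingers between nut and plate, in line with the bar, and push along -y of the guide.

```bash
python3 -m handwheel '{"hand":[0,0,0,0,0,0,0,0,0,0,0],"translation":[[32,-34,-20],[64,-68,-40],[64.5,-68,-75],[64.5,-68,-100],[64.5,-68,-120],[64.5,-68,-135],[64.5,-68,-150],[64.5,-68,-160],[64.5,-68,-167],[64.5,-68,-167],[64.5,-68,-167]],"turn":[[0,0,0],[0,0,0],[0,0,0],[0,0,0],[0,0,0],[0,0,0],[0,0,0],[0,0,0],[0,0,0],[0,0,0],[0,0,0]]}' && python3 -m handwheel '{"hand":[0,0,0,0,0,0,0,0,0,0,0,0],"translation":[[0.5,-4,0],[1,-8,0],[1.5,-11,0],[1.7,-14,0],[2,-17,0],[2.3,-20,0],[2.6,-23,0],[3,-26,0],[3.3,-29,0],[3.6,-32,0],[4,-35,0],[4.2,-37,0]],"turn":[[0,0,0],[0,0,0],[0,0,0],[0,0,0],[0,0,0],[0,0,0],[0,0,0],[0,0,0],[0,0,0],[0,0,0],[0,0,0],[0,0,0]]}'
```

```text
time: 13.23
position: [0.4774, 0.0038, 0.0694]
tool_rot: [-0.053, 0.999, 0.0, -0.001]
ft_force: [0.1, -0.6, -0.3]
grip_width: 0.0005
grip_force: 0.0
time: 14.23
position: [0.4818, -0.0334, 0.0706]
tool_rot: [-0.053, 0.999, -0.0, 0.0]
ft_force: [0.9, 3.9, 3.4]
grip_width: 0.0007
grip_force: 1.8
```

```bash
python3 -m handwheel '{"hand":[0,0,0,0,0,0],"translation":[[0.2,-2,0],[0.5,-4,0],[0.7,-6,0],[0.9,-8,0],[1,-10,0],[1.1,-11,0]],"turn":[[0,0,0],[0,0,0],[0,0,0],[0,0,0],[0,0,0],[0,0,0]]}' &&  python3 -m handwheel '{"hand":[0,0,0],"translation":[[0.1,-1,0],[0.2,-2,0],[0.3,-3,0]],"turn":[[0,0,0],[0,0,0],[0,0,0]]}'
```

```text
time: 14.73
position: [0.4828, -0.0443, 0.0705]
tool_rot: [-0.054, 0.999, -0.0, -0.0]
ft_force: [2.3, 4.3, 2.4]
grip_width: 0.0003
grip_force: 1.7
time: 14.98
position: [0.4831, -0.047, 0.0705]
tool_rot: [-0.054, 0.999, 0.0, -0.0]
ft_force: [2.0, 4.0, 0.8]
grip_width: 0.0004
grip_force: 1.7
```

Still sliding at about 4 N, so I'll go on in small steps.

```bash
python3 -m handwheel '{"hand":[0,0,0],"translation":[[0.1,-1,0],[0.2,-2,0],[0.2,-2,0]],"turn":[[0,0,0],[0,0,0],[0,0,0]]}' &&  python3 -m handwheel '{"hand":[0,0,0],"translation":[[0.1,-1,0],[0.2,-2,0],[0.2,-2,0]],"turn":[[0,0,0],[0,0,0],[0,0,0]]}'
```

```text
time: 15.23
position: [0.4832, -0.0492, 0.0705]
tool_rot: [-0.054, 0.999, -0.0, -0.0]
ft_force: [2.2, 2.3, 0.5]
grip_width: 0.0006
grip_force: 1.0
time: 15.48
position: [0.4832, -0.0511, 0.0704]
tool_rot: [-0.054, 0.999, 0.0, -0.0]
ft_force: [1.2, 1.8, 1.3]
grip_width: 0.0004
grip_force: 1.3
```

```bash
python3 -m handwheel '{"hand":[0,0],"translation":[[0.1,-1,0],[0.2,-2,0]],"turn":[[0,0,0],[0,0,0]]}' &&  python3 -m handwheel '{"hand":[0,0],"translation":[[0.1,-1,0],[0.2,-2,0]],"turn":[[0,0,0],[0,0,0]]}'; python3 -c "
from h import *
p,d=camera('side'); cv2.imwrite('pics/s6.png',cv2.resize(cv2.convertScaleAbs(cv2.cvtColor(p,cv2.COLOR_RGB2BGR)[180:310,200:380],alpha=1.5),None,fx=4,fy=4))"
```

```text
time: 15.65
position: [0.4834, -0.0529, 0.0705]
tool_rot: [-0.054, 0.999, 0.0, -0.0]
ft_force: [2.3, 3.6, 0.6]
grip_width: 0.0005
grip_force: 1.6
time: 15.82
position: [0.4837, -0.055, 0.0705]
tool_rot: [-0.054, 0.999, 0.0, -0.0]
ft_force: [1.7, 3.5, 0.6]
grip_width: 0.0006
grip_force: 1.6
```

View pics/s6.png

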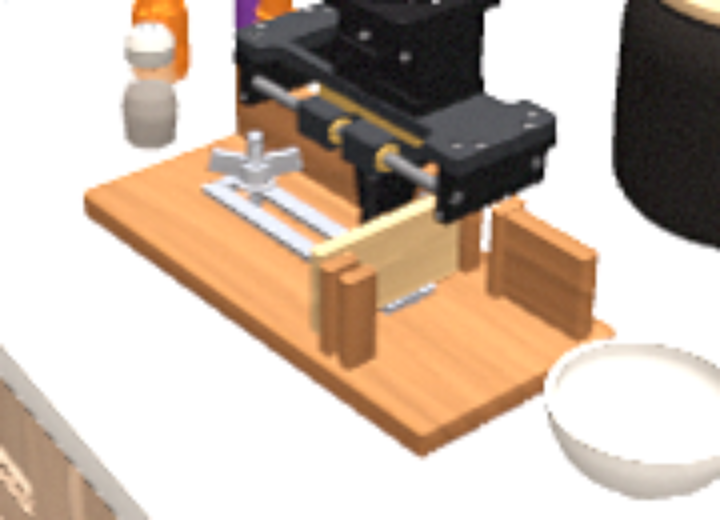

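The side crop shows the nut lifted clear at (255,165) and the plate almost against the first post at (335,300). I'll push on until the hard stop is felt.

```bash
for k in 1; do python3 -m handwheel '{"hand":[0,0],"translation":[[0.1,-1,0],[0.2,-2,0]],"turn":[[0,0,0],[0,0,0]]}' | grep -E 'pos|ft'; done;  python3 -m handwheel '{"hand":[0,0],"translation":[[0.1,-1,0],[0.2,-2,0]],"turn":[[0,0,0],[0,0,0]]}' | grep -E 'pos|ft'
```

```text
position: [0.4837, -0.0561, 0.0705]
ft_force: [3.2, 11.8, 0.7]
position: [0.4837, -0.0563, 0.0705]
ft_force: [5.0, 19.6, 2.4]
```

Hard stop reached (20 N, no more travel). Back off, lift and check.

```bash
python3 -m handwheel '{"hand":[0,0,0,0,0,0,0,0,0,0,0,0],"translation":[[-0.5,6,0],[-1.5,14,0],[-1.5,14,20],[-1.5,14,40],[-20,30,80],[-40,60,110],[-60,90,140],[-68,115,165],[-68,125,165],[-68,125,165],[-68,125,165],[-68,125,165]],"turn":[[0,0,0],[0,0,0],[0,0,0],[0,0,0],[0,0,0],[0,0,0],[0,0,0],[0,0,0],[0,0,0],[0,0,0],[0,0,0],[0,0,0]]}'
python3 -c "
from h import *
look('w7')
p,d=camera('top'); C=cloud(d,camera_info('top'))
for n,(u,v) in dict(shaker=(216,225),jar=(261,183)).items(): print(n,C[v,u])
print(robot.get_obs()['joint_velocities'].round(3))"
```

```text
time: 17.2
position: [0.4162, 0.0654, 0.235]
tool_rot: [-0.054, 0.999, -0.0, -0.0]
ft_force: [-0.5, 0.3, -0.1]
grip_width: 0.0005
grip_force: 0.0
pos [0.41616754 0.0651301  0.23471613] n 373 centroid [-0.01043036  0.00909885] wing deg 140.16392691122704 wing z pct [0.05080918 0.05969888 0.06278558 0.06375609]
plate yg [-0.00077742 -0.13667084]
shaker [0.47016508 0.19957818 0.09036583]
jar [0.57092155 0.09395104 0.09319837]
[-0.004  0.005 -0.002  0.005  0.003  0.001]
```

View pics/w7.png

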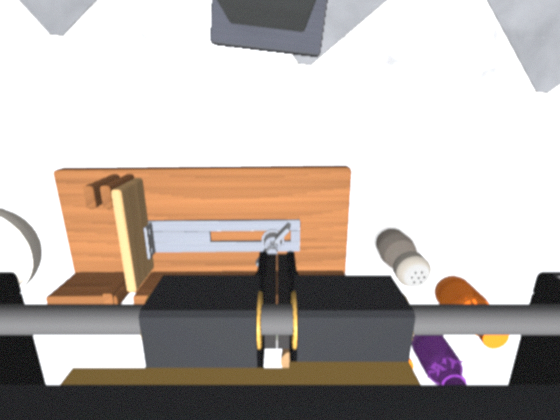

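The plate at (128,235) is up against the gate post, having moved about 47 mm. The nut is still unscrewed, and the shaker and bottle are unmoved. The bowl was never approached and the arm is clear, so I'm handing in.

```bash
python3 -c "
from rig import hand_in
print(hand_in())"
```

```text
the job is handed in; nothing more can be done
None
```

The job is handed in, with no verdict returned: the wing nut is unscrewed to about 11.8 rad (about 9.4 mm gap), and the stop plate was then pushed to its hard stop at the knife gate; by camera the shaker and bottle have not moved, and the arm stayed away from the bowl, which I did not re-measure.

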